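# Ring-test a slate on the spring tester

### The job

Ring-test the small slate on the blue spring tester. First set the blank white selector to the second click from its fully anticlockwise end stop, then pull the striker arm back by its orange post until the sear catches and let go so that it stays cocked. Then lift the small slate out of the wooden keeper by its two ends, set it down on the rubber mat and let go, take it again by its long sides and lay it flat and square on the tester's bed with one end up against the yellow stop and let go, and finally press the red trigger so that the striker snaps against the slate; leave the selector so set, the slate on the bed, and the other things on the bench undisturbed.

Things in the scene. Friction and masses are not known exactly. Their poses are not given: they have to be found in the camera images.
- tester: Blue base plate of the spring slate tester, 210 x 340 x 10 mm, fixed, may stand turned. Origin on the bench under the centre of the slate's place, z up, slate's long side along y. Yellow stop at +y: face at y = 32 mm, 54 wide (x), 14 thick, top 46 mm above the bench. Striker pivot at x = 110, y = -42 mm (top 48 mm above bench); selector axis at x = 20, y = 125 mm.
- bed (a point): Where the slate's centre lies when seated with its end touching the yellow stop: on the axis of the black rubber bed, 24.5 mm above the bench. Bed 34 mm wide in x (the slate overhangs it 5 mm on each long side), its top 20 mm above the bench, 10 mm above the base plate. Axes as the tester: x across the slate, y along it towards the stop.
- striker (a joint): Striker arm about its upright pivot, rad: 0 uncocked, its head over the bed's free end (slate cannot be laid in); grows as it is pulled back from the stop, anticlockwise from above. 0.15: head touches a seated slate. Sear catches by 0.95; let go, it stays near 0.90; travel ends at 1.12. Spring 2 N at the post, 4 N cocked. Post is at pivot + 100 mm x (-cos(q-0.15), -sin(q-0.15)) in tester x, y.
- post (a point): Upright orange round post on the striker arm, 12 mm diameter, 44 to 88 mm above the bench (below it the arm bar, 14 mm wide, 36 to 44 mm above the bench). This point is on its axis, 70 mm above the bench. It moves on a level arc of radius 100 mm; the post may turn between the fingers.
- trigger (a joint): Travel of the red trigger (one piece with the brass sear), m: 0 up, 0.012 fully pressed. Sprung upward, 2 N at first, about 6 N fully down; the cocked striker is freed at about 0.007 to 0.010. It dips by itself while the striker rides over the sear when cocking.
- trigger_pad (a point): Centre of the top of the round red trigger pad, 32 mm diameter, 34 mm above the bench when up; it is pressed straight down 12 mm. It lies 165 mm from the striker's pivot, 45 mm beyond the head's path.
- selector (a joint): Blank selector, rad: 0 = fully anticlockwise (from above) at its end stop, grows clockwise. Five clicks 0.35 apart: 0 (stop), 0.35, 0.70, 1.05, 1.40 (other stop); the second click from the anticlockwise stop is 0.70. Starts at 1.05 or 1.40. Detents take under 0.1 N m and pull it into the nearest click. Bar direction: tester yaw + 0.70 - this angle.
- selector_bar (a point): White grip bar of the selector, 44 mm long (this point's x), 12 mm thick (its y), from 34 to 62 mm above the bench, on a black disc of 44 mm diameter; it turns about its middle. This point is on the axis, 54 mm above the bench.
- keeper: Wooden keeper fixed to the bench, 60 x 64 mm, holding the small slate flat, long side along its x. Two cheeks, 50 mm long, 8 thick, rise to 30 mm above the bench 2.5 mm beside the slate's long sides; its ends are open and overhang the 40 mm long ledge (top 14 mm above the bench) by 12 mm each. Origin on the bench under its centre. Keeper and mat may change places.
- slate_centre (a point): Centre of the small dark slate offcut, 64 x 44 x 9 mm (x, y, z of this point), 50 to 100 g, half-way up; it starts flat in the keeper with its centre 18.5 mm above the bench.
- mat_top (a point): Centre of the top of the black rubber mat, 100 x 100 mm, 4 mm thick, fixed flat on the bench.
- tin: Bystander: round green counting tin with a small chrome push button, 88 mm diameter, 65 mm tall, loose. Origin at the centre of its underside.
- hook_box: Bystander: open orange plastic box of slate hooks, 120 x 90 x 45 mm, loose. Origin at the centre of its underside.
- big_offcut: Bystander: large slate offcut 150 x 100 x 8 mm, loose on the bench. Origin at the centre of its underside.
- ripper_head: Bystander: flat steel slate ripper head, about 160 x 70 x 6 mm, loose. Origin on its underside.
- bracket: Bystander: galvanized angle bracket, 90 x 50 mm foot, 64 mm tall, loose. Origin on its underside.
- tape: Bystander: yellow tape measure, 66 x 36 x 62 mm, loose. Origin at the centre of its underside.
- hammer: Bystander: hammer lying flat, loose.
Things that resemble listed ones, but are neither listed nor needed, are in the scene too. Of the things shaped like the part that bears mat_top, the black one is meant.

How it is judged (in metres and radians):
On the way, in this order (a step that is already met when the one before it is completed fails the run):
1. the selector is at the second click from its anticlockwise stop and let go (value of joint selector between 0.58 and 0.82 rad and contact force between the fingers and tester below 0.1 N), for 0.2 s.
2. the striker is cocked, held by its sear alone (value of joint striker above 0.8 rad and contact force between the fingers and tester below 0.1 N), for 0.3 s.
3. the slate lies flat on the rubber mat, let go (horizontal distance between slate_centre and mat_top below 0.035 m and z of slate_centre in the frame of mat_top below 0.008 m and angle between slate_centre's own z axis and vertical below 0.1 rad and contact force between the fingers and slate below 0.1 N), for 0.2 s.
4. the slate lies flat and square on the bed, its end within 7 mm of the stop, let go, the striker still cocked (x of slate_centre in the frame of bed between -0.007 and 0.007 m and y of slate_centre in the frame of bed between -0.007 and 0.003 m and z of slate_centre in the frame of bed between -0.003 and 0.003 m and angle between the x axis of slate_centre and the y axis of bed, either way round below 0.12 rad and contact force between the fingers and slate below 0.1 N and value of joint striker above 0.8 rad), for 0.3 s.
At the end, for the whole second after the job is handed in: Selector at the second click (0.70 rad within 0.12); striker sprung forward and resting against the end of the slate (0.07 to 0.25 rad); trigger up again; the slate flat on the bed and at rest, within 9 mm sideways of the bed's axis, its end within 5 mm of the stop, square within 0.15 rad (value of joint selector between 0.58 and 0.82 rad and value of joint striker between 0.07 and 0.25 rad and contact force between striker and slate above 0.3 N and value of joint trigger below 0.003 m and x of slate_centre in the frame of bed between -0.009 and 0.009 m and y of slate_centre in the frame of bed between -0.005 and 0.003 m and z of slate_centre in the frame of bed between -0.003 and 0.003 m and angle between the x axis of slate_centre and the y axis of bed, either way round below 0.15 rad and linear speed of slate below 0.02 m/s); the robot touches nothing.
It fails at once if a bystander is shifted by more than 30 mm (distance of any of tin, hook_box, big_offcut, ripper_head, bracket, tape, hammer from where it was at the start of the episode above 0.03 m).
It also fails if it takes over 72 s, if anything falls off the work surface, if the arm or the gripper's body presses on something with over 40 N, if the wrist force passes 120 N, or if a joint passes its speed limit or range.

### The arm

A 6-joint arm with a two-finger parallel gripper is mounted at the origin on the work surface. World frame = base frame: x ahead of the robot, y to its left, z up, the work surface at z = 0. Lengths are in m, angles in degrees, forces in N, time in s.
With the tool pointing down it reaches from about 0.35 to 0.875 m from the base axis. Payload 4.2 kg.
Tool frame: the origin (TCP) lies midway between the tips of the shut fingers; the grasp point (between the pads) lies 19 mm behind it; y points along the fingers, z is the direction in which the jaws open and shut, and the axes are right-handed (so a half turn about y gives the same grasp; the last joint's range is limited). The gripper opens to 87 mm and grips with 3 to 60 N. Pads are 19 mm wide; open, the fingers measure 117 mm over their backs; the gripper's body (75 mm by 190 mm) begins 51 mm behind the grasp point.
Start: joints at [-56.115, 22.042, 0.453, 0, -68.411, -14.817], TCP at [0.204, -0.591, 0.223] pointing down, gripper open.
Joint ranges: [-179.83, 179.83], [-69.29, 118.12], [-61.27, 80.66], [-181.25, 117.63], [-171.15, -9.14], [-177.46, 177.46]. Speed limits (degrees/s): [159.86, 159.86, 180, 180, 180, 180].

### API

Orientations are given as [roll, pitch, yaw] about the fixed x, y, z axes, in that order (R = Rz(yaw) Ry(pitch) Rx(roll)).
In Python, from workcell import env gives the robot as it stands. The module is installed in compiled form; this text tells all that it offers. Calls block until the motion is done:
- env.goto(position, orientation): joint-space move of the TCP to a pose.
- env.move_straight(position, rotation=None, rate=0.15, force_limit=None): straight line of the TCP; rotation=None keeps the orientation; rate is the mean speed in m/s. With force_limit (N) it stops when the force on the tool has changed by that much, and returns True; else False.
- env.set_joints(angles): joint-space move.
- env.gripper_to(opening, grasp_force=None): opening from 0.0 (shut) to 1.0 (fully open); grasp_force is the grip in N (None keeps the last); returns when the fingers have stopped.
- env.dwell(seconds).
- env.inverse_kinematics(position, orientation): joint angles nearest the present ones, or None.
- env.read_state(): the state.
- env.grab_frame(name): name is "scene" or "side" or "wrist"; returns a dict with "image" (384x512x3 uint8, blue, green, red), "fx", "fy", "cx", "cy" (pixels), "position" and "orientation" of the camera in the world. Camera axes: x right, y up, looking along -z (the intrinsics and any distortion apply to the point x, -y, -z); pixel columns grow to the right and rows downward; lengths in m; the calibration is good to about 2 mm. A picture is of the moment at which its call begins. There is no depth.
A pose or a line that the arm cannot do raises env.Unreachable and nothing moves.
- env.close_job(): hands the job in, once; it reports no verdict.
Trained networks look in a picture, given as the dict that the camera call returned (one of the last four; its "shot" number tells which), for a name from the list of things; names that differ only in an ending like _2 or _b are one class to them, and where a whole thing is asked for, a point or a joint stands for the part that bears it (a point fixed in the world has none). Each returns a list of dicts, best first, with "score" (0 to 1); they miss things now and then, are a little off and sometimes report something else, mostly with a low value. They report only what shows in the picture. A call takes as long as a camera call. They do not tell look-alikes from the thing itself.
- env.search_frame(picture, thing): "xyz" ([x, y, z] in m, in world coordinates, good to about 4 mm: the middle of the surface that is visible of it).
- env.trace(picture, thing): "mask" (384x512 bool, what is visible of it).
The state is a dict: "clock": time; "joint_positions": joint angles; "qvel": joint speeds; "joint_torque": joint torques, N m; "position": TCP position; "tool_rot": TCP orientation; "force": force on the tool from outside, world axes, zero at the start; "wrist_torque": the same for the moment, N m; "opening": opening from 0.0 (shut) to 1.0 (fully open).
Only numpy, scipy, OpenCV 4.12 (cv2) and the standard library are available. Lean on these libraries where they do the work, as an engineer would, in place of code of your own. Each camera call takes 0.05 s, during which the arm holds its last target. There are 200 camera calls.

## Working session

There is one attempt and no reset: what is moved stays moved. The work goes in short steps, each a Python script; the robot and the scene stay as the last script left them, time stands still between calls to the robot, and variables do not carry over. Pictures are saved under pics/ and viewed, about 8 in all and at most 12, crops included, and the job is handed in when it is done.

```bash
mkdir -p pics; cat > h.py <<'E'
import numpy as np, cv2
from workcell import env
from scipy.spatial.transform import Rotation as R
def cam(f):
    o=np.array(f["orientation"],float)
    M=R.from_euler('xyz',o,degrees=True).as_matrix() if o.size==3 else (o.reshape(3,3) if o.size==9 else R.from_quat(o).as_matrix())
    return M,np.array(f["position"])
def ray(f,u,v,z):
    M,p=cam(f); d=M@np.array([(u-f["cx"])/f["fx"],-(v-f["cy"])/f["fy"],-1]); return p+d*(z-p[2])/d[2]
def proj(f,P):
    M,p=cam(f); c=(np.asarray(P)-p)@M; return np.array([f["cx"]-f["fx"]*c[0]/c[2], f["cy"]+f["fy"]*c[1]/c[2]])
def save(f,n,s=1.5): cv2.imwrite("pics/"+n,cv2.resize(f["image"],None,fx=s,fy=s,interpolation=cv2.INTER_CUBIC))
E
python3 - <<'E'
from h import *
fs={n:env.grab_frame(n) for n in("scene","side")}
for n,f in fs.items():
    print(n,{k:np.round(v,3).tolist() if k!='image' else 0 for k,v in f.items() if k not in('image',)})
    for t in ["tester","post","trigger_pad","selector_bar","keeper","slate_centre","mat_top","tin","hook_box","big_offcut","ripper_head","bracket","tape","hammer"]:
        print(t,[(np.round(d["xyz"],3).tolist(),round(d["score"],2)) for d in env.search_frame(f,t)[:3]])
cv2.imwrite("pics/a.png",cv2.resize(fs["scene"]["image"],(800,600),interpolation=cv2.INTER_CUBIC))
cv2.imwrite("pics/b.png",cv2.resize(fs["side"]["image"],(800,600),interpolation=cv2.INTER_CUBIC))
print(env.read_state())
E
```

```text
scene {'fx': 448.142, 'fy': 448.142, 'cx': 256.346, 'cy': 189.602, 'position': [1.062, -0.684, 1.046], 'orientation': [40.716, 0.079, 36.804], 'shot': 1}
tester [([0.618, -0.091, 0.013], 0.82), ([0.789, 0.186, 0.006], 0.62)]
post [([0.624, -0.092, 0.04], 0.64)]
trigger_pad [([0.589, -0.173, 0.026], 0.58)]
selector_bar [([0.619, -0.097, 0.046], 0.47), ([0.582, 0.057, 0.045], 0.45)]
keeper [([0.609, 0.228, 0.02], 0.74)]
slate_centre [([0.606, 0.25, 0.025], 0.56)]
mat_top [([0.722, 0.389, 0.005], 0.94), ([0.439, 0.255, 0.005], 0.88), ([0.543, 0.419, 0.001], 0.82)]
tin [([0.644, -0.471, 0.058], 0.85), ([0.607, 0.25, 0.022], 0.34)]
hook_box [([0.472, -0.466, 0.022], 0.62)]
big_offcut [([0.356, 0.403, 0.013], 0.8)]
ripper_head [([0.807, -0.06, 0.003], 0.6), ([0.582, 0.062, 0.042], 0.39)]
bracket []
tape [([0.368, 0.132, 0.048], 0.88)]
hammer [([0.391, -0.319, 0.026], 0.96), ([0.473, -0.464, 0.021], 0.5)]
side {'fx': 371.616, 'fy': 371.616, 'cx': 261.309, 'cy': 185.824, 'position': [0.325, 0.901, 0.741], 'orientation': [54.934, 0.659, -166.644], 'shot': 2}
tester [([0.597, -0.019, 0.006], 0
[... 818 characters left out ...]
.362, -0.312, 0.022], 0.75)]
{'clock': 1.5, 'joint_positions': array([-5.61147388e+01,  2.20441126e+01,  4.50978238e-01,  7.38374439e-04,
       -6.84098048e+01, -1.48162838e+01]), 'qvel': array([ 0.07280736, -0.00530661, -0.08990259, -0.02923535, -0.09917172,
        0.05043754]), 'joint_torque': array([ 8.06808180e-05, -3.90468657e+01,  1.87615836e+01,  4.22416270e+00,
        1.54965254e-02, -5.24188948e-06]), 'position': array([ 0.20419966, -0.5906772 ,  0.22251505]), 'tool_rot': array([-8.99973341e+01,  1.41534505e-03,  1.90692492e+01]), 'force': array([-0.49023791,  0.68096745,  0.22758112]), 'wrist_torque': array([-0.00660129,  0.06503239, -0.01027143]), 'opening': 0.9998147617125294}
```

View pics/a.png

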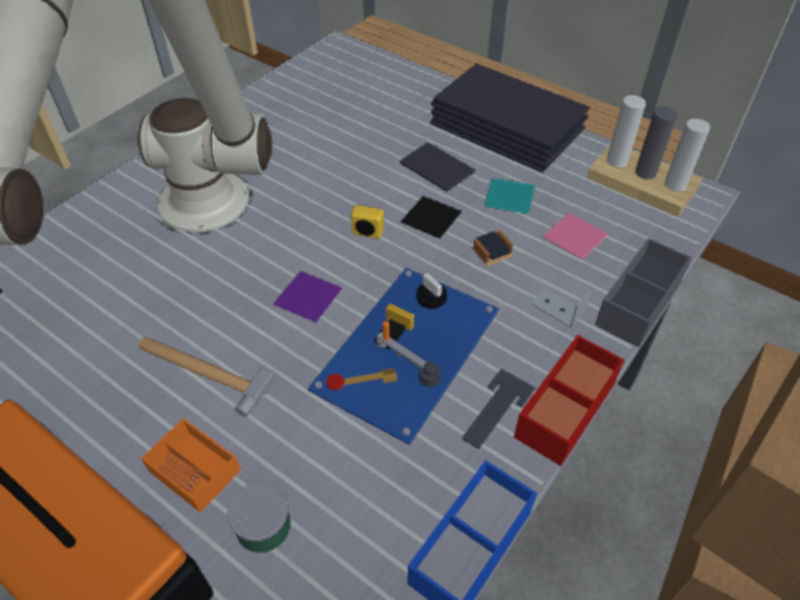

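View pics/b.png

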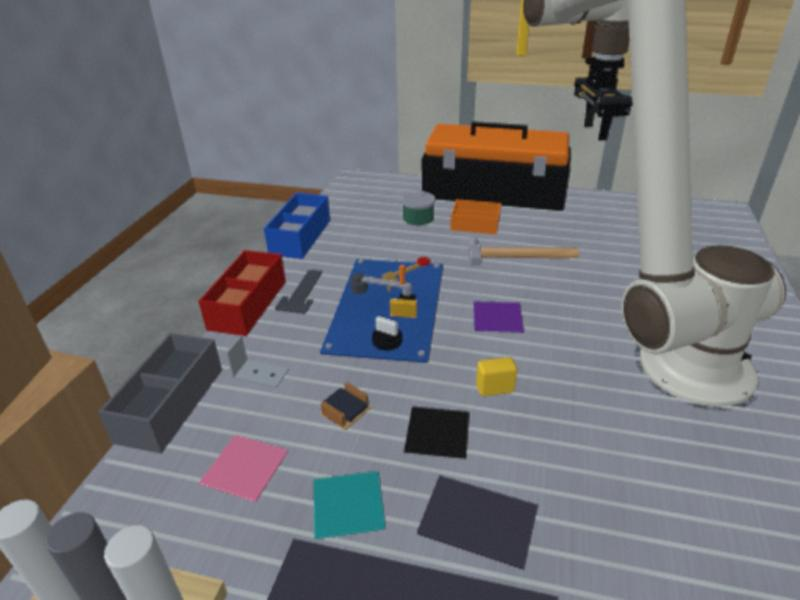

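```bash
python3 - <<'E'
from h import *
import pickle
out=[]
for n,p in (("t",[0.55,-0.06,0.40]),("k",[0.47,0.22,0.38])):
    env.goto(p,[-90,0,90]); f=env.grab_frame("wrist"); out.append(f)
    print(n,{k:np.round(f[k],3).tolist() for k in('position','orientation','fx','cx','cy')})
    for t in ["post","trigger_pad","selector_bar","keeper","slate_centre","mat_top"]:
        print(t,[(np.round(d["xyz"],3).tolist(),np.round(proj(f,d["xyz"])*1.5).tolist(),round(d["score"],2)) for d in env.search_frame(f,t)[:2]])
    save(f,n+".png")
pickle.dump(out,open("w.pkl","wb")); print(env.read_state()["clock"])
E
```

```text
t {'position': [0.55, -0.142, 0.562], 'orientation': [-17.169, -0.123, 179.923], 'fx': 320.804, 'cx': 258.063, 'cy': 191.692}
post [([0.63, -0.096, 0.042], [311.0, 184.0], 0.68)]
trigger_pad [([0.585, -0.178, 0.028], [353.0, 102.0], 0.73)]
selector_bar [([0.575, 0.051, 0.042], [365.0, 314.0], 0.97), ([0.818, 0.172, 0.002], [181.0, 391.0], 0.52)]
keeper [([0.611, 0.27, 0.033], [340.0, 470.0], 0.7)]
slate_centre [([0.593, 0.263, 0.025], [354.0, 461.0], 0.58)]
mat_top [([0.372, -0.075, 0.003], [541.0, 199.0], 0.85), ([0.451, -0.264, 0.027], [486.0, 9.0], 0.71)]
k {'position': [0.47, 0.139, 0.543], 'orientation': [-17.172, -0.062, 179.958], 'fx': 320.804, 'cx': 258.063, 'cy': 191.692}
post [([0.439, 0.252, 0.007], [414.0, 244.0], 0.48)]
trigger_pad []
selector_bar [([0.576, 0.062, 0.034], [277.0, 56.0], 0.93)]
keeper [([0.594, 0.231, 0.035], [271.0, 230.0], 0.73)]
slate_centre [([0.597, 0.25, 0.027], [271.0, 245.0], 0.96)]
mat_top [([0.439, 0.253, 0.006], [414.0, 245.0], 0.82), ([0.718, 0.387, 0.001], [185.0, 351.0], 0.81)]
5.6667
```

View pics/t.png

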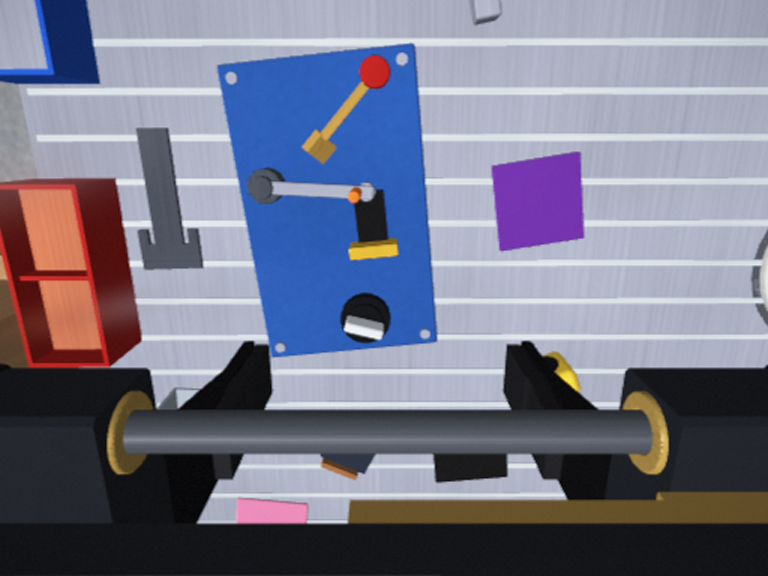

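View pics/k.png

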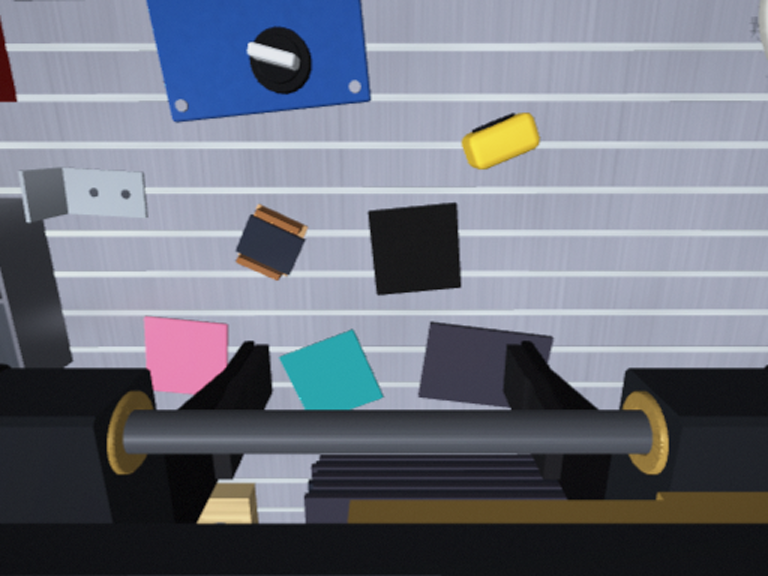

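```bash
cat >> h.py <<'E'
def toplane(f,pix,z): return np.array([ray(f,u,v,z)[:2] for u,v in pix])
def rect(f,mask,z,near):
    m=mask.astype(np.uint8); n,l,s,c=cv2.connectedComponentsWithStats(m)
    i=min([i for i in range(1,n) if s[i,4]>60],key=lambda i:np.hypot(*(c[i]-near)))
    ct=max(cv2.findContours((l==i).astype(np.uint8),0,1)[0],key=cv2.contourArea)[:,0].astype(float)
    w=toplane(f,ct,z)
    r=cv2.minAreaRect((w*1000).astype(np.float32)); return np.round(r[0],1),np.round(r[1],1),round(r[2],2),s[i,4],c[i]
E
python3 - <<'E'
from h import *
import pickle
t,k=pickle.load(open("w.pkl","rb"))
def ch(f): return cv2.cvtColor(f["image"],cv2.COLOR_BGR2HSV).astype(int).transpose(2,0,1)
H,S,V=ch(t)
blue=(abs(H-110)<10)&(S>150)&(V>60); blue[:, :100]=0; blue[232:]&=True
bl=cv2.morphologyEx(blue.astype(np.uint8),cv2.MORPH_CLOSE,np.ones((15,15)))
print("plate",rect(t,bl>0,.010,(218,130)))
print("stop",rect(t,(abs(H-25)<6)&(S>190)&(V>170),.046,(248,163)))
print("red",rect(t,((H<6)|(H>174))&(S>150),.034,(250,48)))
print("post",rect(t,(abs(H-12)<6)&(S>190)&(V>150),.088,(236,130)))
print("bar t",rect(t,(S<60)&(V>150),.062,(242,218)))
print("pivot",ray(t,265/1.5,186/1.5,.048))
H,S,V=ch(k)
print("bar k",rect(k,(S<60)&(V>150),.062,(182,36)))
print("mat",rect(k,(V<45),.004,(276,166)))
for (u,v) in ((180,162),(276,166),(180,146),(172,180)): print(H[v,u],S[v,u],V[v,u])
print("slate",rect(k,(V<80)&(S>60),.023,(180,162)))
o=cv2.resize(k["image"][120:200,140:230],None,fx=6,fy=6,interpolation=cv2.INTER_CUBIC)
o2=cv2.resize(t["image"][20:245,140:300],None,fx=2.13,fy=2.13,interpolation=cv2.INTER_CUBIC)
cv=np.zeros((480,900,3),np.uint8); cv[:480,:540]=o; cv[:479,550:550+341]=o2[:479,:341]
cv2.imwrite("pics/c.png",cv2.resize(cv,(800,427)))
E
```

```text
plate (array([608.8, -58.5]), array([208.1, 336.6]), 5.64, np.int32(21514), array([221.31086734, 129.20284466]))Traceback (most recent call last):
  File "<stdin>", line 9, in <module>
  File "h.py", line 16, in rect
    i=min([i for i in range(1,n) if s[i,4]>60],key=lambda i:np.hypot(*(c[i]-near)))
ValueError: min() iterable argument is empty
```

```bash
sed -i 's/s\[i,4\]>60/s[i,4]>12/' h.py
python3 - <<'E'
from h import *
import pickle
t,k=pickle.load(open("w.pkl","rb"))
def ch(f): return cv2.cvtColor(f["image"],cv2.COLOR_BGR2HSV).astype(int).transpose(2,0,1)
def tr(n,*a):
    try: print(n,*rect(*a))
    except Exception as e: print(n,e)
H,S,V=ch(t)
for (u,v) in ((248,162),(249,168),(250,48),(236,130),(242,218)): print(u,v,H[v,u],S[v,u],V[v,u])
tr("stop",t,(abs(H-25)<6)&(S>150)&(V>215),.046,(248,163))
tr("red",t,((H<6)|(H>174))&(S>150),.034,(250,48))
tr("post",t,(abs(H-10)<7)&(S>170)&(V>150),.088,(236,130))
tr("bar t",t,(S<60)&(V>150),.062,(242,218))
print("pivot",ray(t,265/1.5,186/1.5,.048))
H,S,V=ch(k)
tr("bar k",k,(S<60)&(V>150),.062,(182,36))
tr("mat",k,(V<45),.004,(276,166))
for (u,v) in ((180,162),(276,166),(180,146),(172,180)): print(H[v,u],S[v,u],V[v,u])
tr("slate",k,(V<80)&(S>60),.023,(180,162))
o=cv2.resize(k["image"][120:200,140:230],None,fx=6,fy=6,interpolation=cv2.INTER_CUBIC)
o2=cv2.resize(t["image"][20:245,140:300],None,fx=2.13,fy=2.13,interpolation=cv2.INTER_CUBIC)
cv=np.zeros((480,900,3),np.uint8); cv[:480,:540]=o; cv[:479,550:550+340]=o2[:479,:340]
cv2.imwrite("pics/c.png",cv2.resize(cv,(800,427)))
E
```

```text
248 162 21 196 130
249 168 23 191 231
250 48 1 211 195
236 130 14 198 243
242 218 108 14 220
stop [564.8 -23.6] [51.1 11.9] 4.96 216 [248.5        167.64351852]
red [ 561.8 -206.6] [28.7 28.4] 24.74 333 [249.38438438  47.53453453]
post [581.3 -89.3] [11.6  8.8] 88.6 48 [235.83333333 130.45833333]
bar t [576.   62.5] [16.7 43.9] 67.15 179 [241.70949721 219.79888268]
pivot [ 0.67709226 -0.09446266  0.048     ]
bar k [576.2  65. ] [12.5 42.6] 75.84 304 [180.10197368  35.99671053]
mat [438.  259.7] [96.9 97.4] 5.39 3141 [276.68767908 165.52499204]
111 77 66
120 9 27
13 151 169
12 144 167
slate [599.8 251.2] [48.5 62.4] 64.31 996 [179.47891566 163.00100402]
```

View pics/c.png

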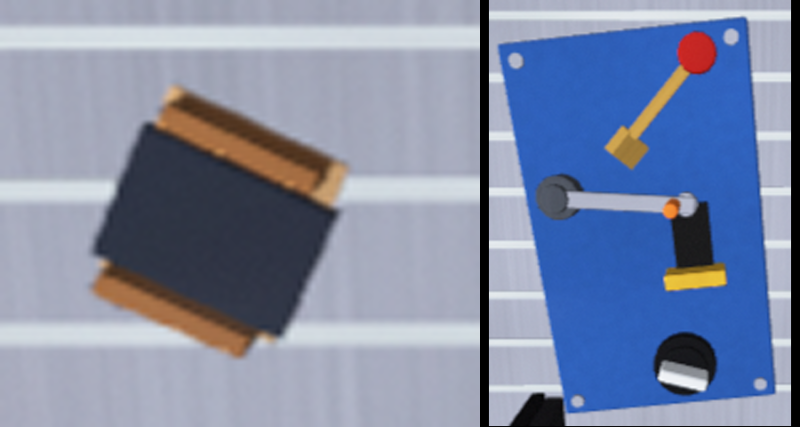

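```bash
cat >> h.py <<'E'
O=np.array([.5685,-.0625]); YAW=5.5
def T(x,y,z): # tester mm -> world
    c,s=np.cos(np.radians(YAW)),np.sin(np.radians(YAW)); return [O[0]+(c*x-s*y)/1e3,O[1]+(s*x+c*y)/1e3,z]
def st(n): s=env.read_state(); print(n,round(s["clock"],2),"F",np.round(s["force"],1),"op",round(s["opening"],3),"p",np.round(s["position"],4),"j6",round(s["joint_positions"][5]))
E
python3 - <<'E'
from h import *
a0=165.8-1; b=YAW+180
env.goto(T(20,125,.12),[-90,0,a0]); env.gripper_to(.5)
print(env.move_straight(T(20,125,.041),force_limit=8)); st("down")
env.gripper_to(0,10); st("grip")
env.goto(T(20,125,.041),[-90,0,b-8]); env.goto(T(20,125,.041),[-90,0,b+1]); st("turned")
env.gripper_to(.5); st("open")
env.move_straight(T(20,125,.12)); env.dwell(.25); st("up")
f=env.grab_frame("wrist"); import pickle; pickle.dump(f,open("s.pkl","wb"))
H,S,V=cv2.cvtColor(f["image"],cv2.COLOR_BGR2HSV).astype(int).transpose(2,0,1)
save(f,"sel.png")
E
```

```text
False
down 8.8 F [-0.1  0.3 -0.3] op 0.505 p [0.5772 0.064  0.0416] j6 52
grip 9.45 F [-0.5 -0.1  1.1] op 0.137 p [0.5765 0.0638 0.0413] j6 52
turned 10.05 F [-1.2 -1.3  1.6] op 0.132 p [0.5765 0.0637 0.0411] j6 74
open 10.88 F [ 0.3 -0.4 -0.7] op 0.497 p [0.5764 0.0638 0.041 ] j6 74
up 11.81 F [0.6 0.5 1.1] op 0.5 p [0.5759 0.0636 0.1189] j6 74
```

View pics/sel.png

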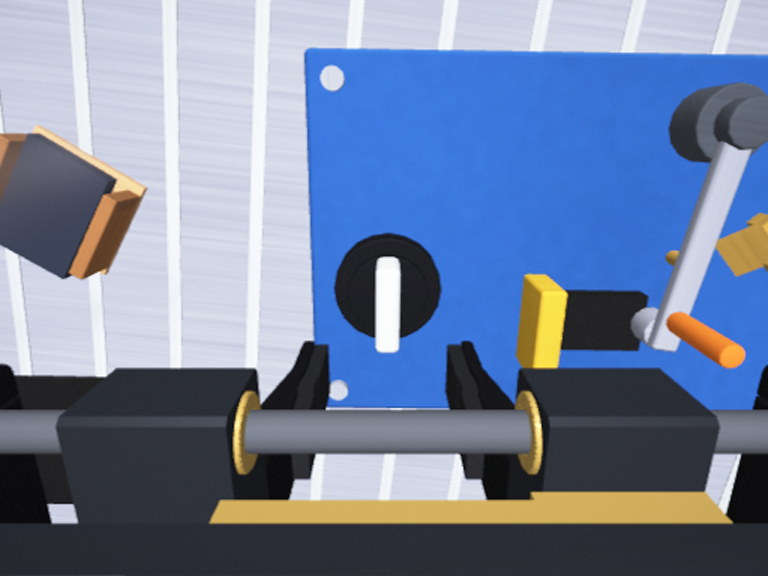

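```bash
python3 - <<'E'
from h import *
def P(q,z):
    a=q-.15; return T(110-100*np.cos(a),-42-100*np.sin(a),z),[-90,0,YAW+180+np.degrees(a)]
p,r=P(0,.13); env.goto(p,r)
print(env.move_straight(P(0,.058)[0],force_limit=8)); st("down")
env.gripper_to(0,15); st("grip")
for q in (.18,.36,.54,.72,.88,1.03):
    p,r=P(q,.058); env.move_straight(p,r,rate=.08)
    print(q,end=" "); st("")
env.dwell(.2)
p,r=P(.92,.058); env.move_straight(p,r,rate=.05); st("back")
env.gripper_to(.45); st("open")
env.move_straight(P(.92,.15)[0]); env.dwell(.3); st("up")
env.goto([.60,.22-.06,.30],[-90,0,64.7])
f=env.grab_frame("scene"); i=f["image"][150:300,180:340]; cv2.imwrite("pics/st.png",cv2.resize(i,None,fx=3.5,fy=3.5,interpolation=cv2.INTER_CUBIC))
st("k")
E
```

```text
False
down 13.15 F [ 0.2 -0.7  0.3] op 0.497 p [ 0.5829 -0.0877  0.0585] j6 80
grip 13.81 F [-0.2  0.9  0.8] op 0.13 p [ 0.5822 -0.0885  0.0582] j6 80
0.18  14.18 F [-0.3  1.7  2.7] op 0.132 p [ 0.5829 -0.1061  0.0582] j6 92
0.36  14.56 F [-0.6  1.7  3.6] op 0.13 p [ 0.5866 -0.1235  0.0582] j6 104
0.54  14.93 F [-2.1  4.2  5.4] op 0.138 p [ 0.5933 -0.1398  0.0582] j6 116
0.72  15.31 F [-2.   3.8  5.2] op 0.131 p [ 0.6027 -0.1544  0.0582] j6 128
0.88  15.66 F [ 2.1 -5.8 -0.5] op 0.134 p [ 0.6154 -0.168   0.0582] j6 138
1.03  15.99 F [-2.9  2.7  6. ] op 0.131 p [ 0.6251 -0.1759  0.0581] j6 147
back 16.56 F [-2.2  2.   4.3] op 0.135 p [ 0.6165 -0.1691  0.0581] j6 140
open 17.34 F [ 0.7  1.  -0.1] op 0.454 p [ 0.6172 -0.17    0.058 ] j6 141
up 18.41 F [-0.7  0.4  0.4] op 0.45 p [ 0.6169 -0.1699  0.1491] j6 141
k 21.32 F [ 0.1 -0.1 -0.8] op 0.45 p [0.6    0.1598 0.2999] j6 -55
```

View pics/st.png

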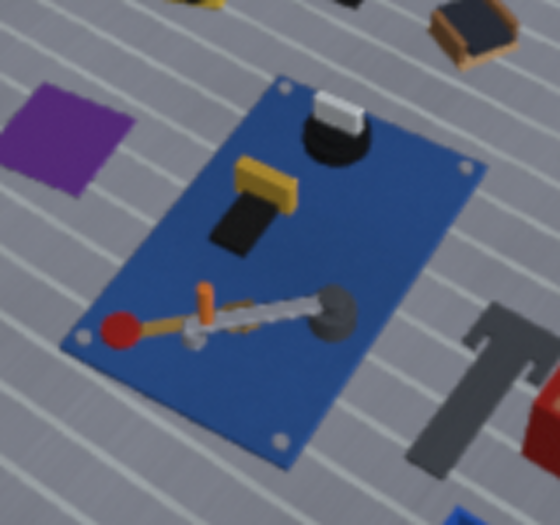

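```bash
python3 - <<'E'
from h import *
import pickle
env.gripper_to(1.0)
p=[.5998,.2512]; m=[.438,.2597]; r=[-90,0,64.7]
env.goto(p+[.08],r)
print(env.move_straight(p+[.016],force_limit=6)); st("down")
env.gripper_to(0,20); st("grip")
env.move_straight(p+[.10]); st("lift")
env.goto(m+[.06],r); print(env.move_straight(m+[.0065],rate=.08,force_limit=5)); st("place")
env.gripper_to(1.0); st("open")
env.move_straight(m+[.08])
v=[.438,.2597-.03]; env.goto(v+[.25],[-90,0,154.7]); st("v")
f=env.grab_frame("wrist"); pickle.dump(f,open("m.pkl","wb")); save(f,"m.png")
print(env.search_frame(f,"slate_centre")[:2]); H,S,V=cv2.cvtColor(f["image"],cv2.COLOR_BGR2HSV).astype(int).transpose(2,0,1)
u=proj(f,m+[.013]); print(u)
for d in ((0,0),(50,0),(-50,0),(0,-40)): a,b=int(u[1]+d[1]),int(u[0]+d[0]); print(H[a,b],S[a,b],V[a,b])
E
```

```text
False
down 23.88 F [0.5 0.1 0.1] op 1.007 p [0.6009 0.2514 0.0174] j6 -62
grip 24.42 F [-0.3 -0.2  2.9] op 0.728 p [0.6002 0.2514 0.0167] j6 -62
lift 25.12 F [-0.8 -0.2 -2.2] op 0.733 p [0.5989 0.2508 0.0988] j6 -62
True
place 26.49 F [ 0.4 -0.2  3. ] op 0.731 p [0.4379 0.2589 0.0062] j6 -74
open 27.22 F [-0.6  0.   0.6] op 0.998 p [0.4368 0.2583 0.0058] j6 -74
v 29.29 F [-0.3  1.2 -0. ] op 1.001 p [0.4377 0.2295 0.2489] j6 18
[{'xyz': [0.4347, 0.2575, 0.0153], 'score': 0.68}]
[236.41954281 169.21895134]
113 80 64
115 31 182
116 29 177
90 33 23
```

View pics/m.png

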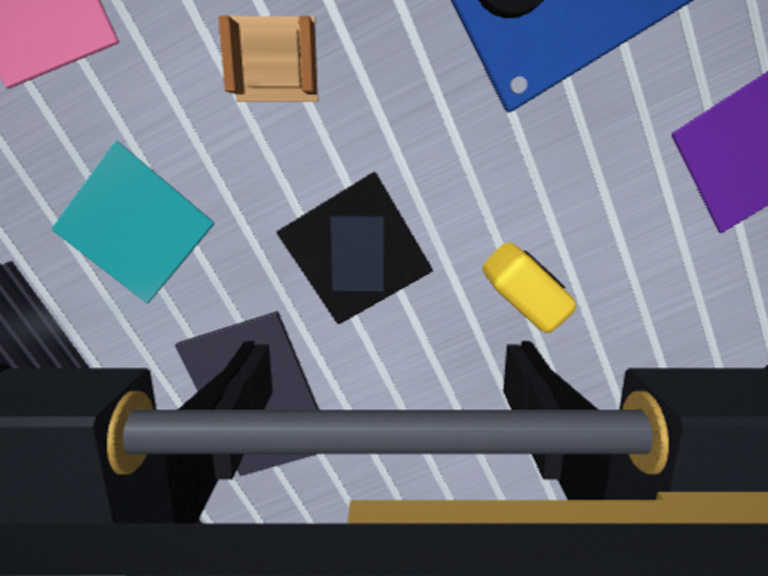

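```bash
python3 - <<'E'
from h import *
import pickle
f=pickle.load(open("m.pkl","rb"))
H,S,V=cv2.cvtColor(f["image"],cv2.COLOR_BGR2HSV).astype(int).transpose(2,0,1)
c,s,a,n,_=rect(f,(V>42)&(V<90)&(S>50)&(abs(H-113)<12),.013,(236,169)); print(c,s,a,n)
L=a if s[0]>s[1] else a+90   # long axis dir
L=(L+90)%180-90; print("long",L)
assert abs(max(s)-64)<5 and abs(min(s)-44)<4
p=list(c/1e3); r=[-90,0,L+180 if L<0 else L]
env.gripper_to(.8)
env.goto(p+[.07],r); print(env.move_straight(p+[.006],force_limit=6)); st("down")
env.gripper_to(0,20); st("grip")
env.move_straight(p+[.10]); st("lift")
rb=[-90,0,YAW+90]
env.goto(T(0,-10,.10),rb); print(env.move_straight(T(0,-10,.0225),rate=.08,force_limit=6)); st("low")
f=env.grab_frame("scene"); i=f["image"][150:300,180:340]; cv2.imwrite("pics/bed.png",cv2.resize(i,None,fx=3.5,fy=3.5,interpolation=cv2.INTER_CUBIC))
E
```

```text
[437.5 258.2] [44.2 63.9] 64.49 1758
long -25.50999999999999
False
down 31.37 F [ 0.2 -0.3  0.4] op 0.802 p [0.4385 0.259  0.0074] j6 16
grip 31.94 F [-0.7 -1.   3. ] op 0.5 p [0.4376 0.2583 0.0064] j6 16
lift 32.72 F [ 0.2  0.2 -1.7] op 0.504 p [0.4368 0.2576 0.0991] j6 16
True
low 34.99 F [-1.3  0.1  4. ] op 0.504 p [ 0.5685 -0.0724  0.0223] j6 -3
```

View pics/bed.png

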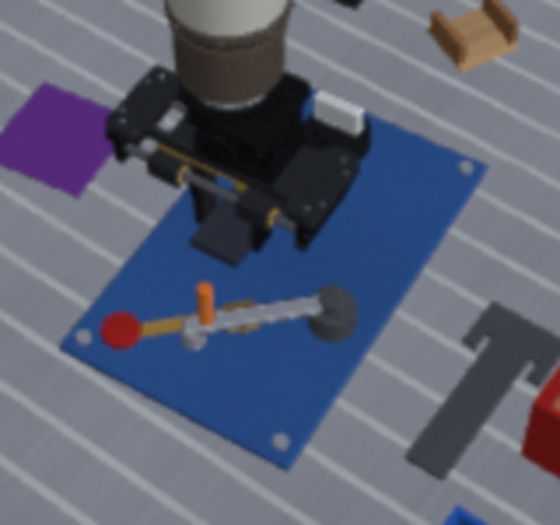

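```bash
python3 - <<'E'
from h import *
import pickle
env.move_straight(T(0,-10,.0232),rate=.03); st("a")
hit=env.move_straight(T(0,4,.0232),rate=.03,force_limit=4); st("push %s"%hit)
s=env.read_state()["position"]; d=s[:2]-O; th=np.radians(YAW); print("local",d@[np.cos(th),np.sin(th)],d@[-np.sin(th),np.cos(th)])
env.gripper_to(.8); st("open")
p=list(env.read_state()["position"]); env.move_straight([p[0],p[1],.12]); env.dwell(.2)
env.goto(T(0,-75,.28),[-90,0,YAW+90]); st("v")
f=env.grab_frame("wrist"); pickle.dump(f,open("b.pkl","wb")); save(f,"b.png")
H,S,V=cv2.cvtColor(f["image"],cv2.COLOR_BGR2HSV).astype(int).transpose(2,0,1)
u=proj(f,T(0,0,.029)); print(u)
c,sz,a,n,_=rect(f,(V>42)&(V<90)&(S>50)&(abs(H-113)<12),.029,u); print(c,sz,a,n)
d=c/1e3-O; print("slate local",d@[np.cos(th),np.sin(th)],d@[-np.sin(th),np.cos(th)])
c,sz,a,n,_=rect(f,((H<6)|(H>174))&(S>150),.034,proj(f,T(-21,-143,.034))); print("trig",c,sz)
E
```

```text
a 35.29 F [ 0.3  0.5 -1.3] op 0.502 p [ 0.5693 -0.0724  0.0229] j6 -3
push True 35.68 F [ 1.6 -2.8  0.4] op 0.505 p [ 0.5682 -0.0628  0.0227] j6 -4
local -0.00037367364248100447 -0.0002962092234421233
open 36.44 F [-0.2 -0.6  0.1] op 0.799 p [ 0.5675 -0.063   0.0221] j6 -4
v 38.18 F [ 0.3 -0.7 -0.6] op 0.802 p [ 0.5751 -0.137   0.279 ] j6 3
[257.10997761 211.08473723]
[567.4 -63.5] [41.7 64.3] 5.38 1382
slate local -0.0011907815707241107 -0.0008899658705949344
trig [ 562.  -207.3] [28.2 29.5]
```

View pics/b.png

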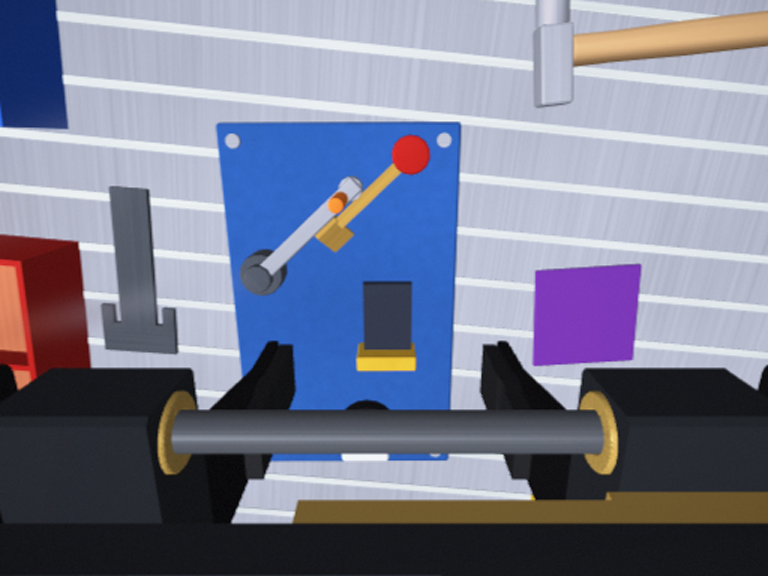

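```bash
python3 - <<'E'
from h import *
r=[-90,0,YAW+30]; p=[.562,-.207]
env.goto(p+[.14],r); env.gripper_to(0); 
env.move_straight(p+[.04],rate=.1); st("above")
print(env.move_straight(p+[.0222],rate=.04,force_limit=12)); env.dwell(.2); st("pressed")
env.move_straight(p+[.14]); env.goto(T(0,-75,.30),[-90,0,YAW+90]); env.dwell(.3); st("v")
f=env.grab_frame("wrist"); save(f,"e.png"); th=np.radians(YAW)
H,S,V=cv2.cvtColor(f["image"],cv2.COLOR_BGR2HSV).astype(int).transpose(2,0,1)
c,sz,a,n,_=rect(f,(V>42)&(V<90)&(S>50)&(abs(H-113)<12),.029,proj(f,T(0,0,.029))); print(c,sz,a,n)
d=c/1e3-O; print("slate local",d@[np.cos(th),np.sin(th)],d@[-np.sin(th),np.cos(th)])
c,sz,a,n,_=rect(f,(abs(H-10)<7)&(S>170)&(V>150),.088,proj(f,T(10,-42,.088))); print("post",c,sz,"expected at 0.15",T(10,-42,0))
E
```

```text
above 41.58 F [0.8 0.7 0.4] op 0.002 p [ 0.5626 -0.2071  0.0407] j6 -50
False
pressed 42.37 F [ 0.  -0.1  4.7] op 0.007 p [ 0.563  -0.2072  0.0229] j6 -50
v 44.48 F [-0.2  0.3 -0.4] op 0.003 p [ 0.5754 -0.1375  0.299 ] j6 3
[567.5 -62.9] [40.9 63.8] 5.39 1086
slate local -0.0010337344993752691 -0.0003023127268266451
post [ 583.6 -107.8] [10.9 20.2] expected at 0.15 [np.float64(0.5824794835895212), np.float64(-0.10334818280621927), 0]
```

View pics/e.png

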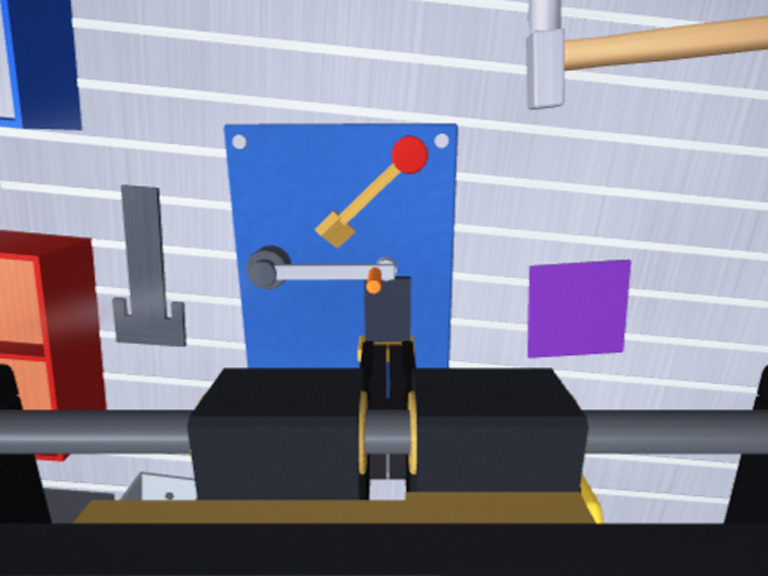

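The striker has sprung forward and rests against the slate's end. The slate is still against the stop and square, and the robot is clear of everything.

```bash
python3 -c "
from workcell import env
env.close_job()"
```

```text
the job is handed in; nothing more can be done
```

The ring test is done and the job is handed in. It reports no verdict, so what follows rests on my own checks. The clock read 44.5 s at the last check, against the 72 s limit.

I turned the selector from about 1.05 to the 0.70 click and cocked the striker on its sear. I lifted the slate out of the keeper by its ends, set it on the black mat, and took it again by its long sides. I then pushed it up to the yellow stop until contact, let go and pressed the trigger.

- **Slate:** in the last picture it lies about 1 mm off the bed's axis and about 0.3 mm short of the stop, and it is square within about 0.1°.
- **Striker:** the arm rests against the end of the slate. The measured post position is a few millimetres off the expected spot (along y), because the colour blob also took in the side of the post.
- **Selector:** the bar stood parallel to the plate's x axis after I let go, which is the 0.70 click. The last picture hides it behind the gripper, so I did not check it again at the end.
- **Trigger and bystanders:** I have no number for the trigger being up again, but it looks raised. No bystander was touched on the way, and those visible in the last picture look unmoved.

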